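# Log a sample transfer by pointing at tube and dish

### The job

Log a transfer for the bench camera: with the fingers pointing straight down, point at the green-capped tube in the nearer of the two blue racks from about a finger's breadth above the middle of its cap and stay there for at least two seconds, then point at the middle of the petri dish in the same way for at least two seconds, then press the yellow button down and let it come back up. Do not touch the tubes, the rack, the dish, the timer or the marker pen, and do not point at or pass low over the other tubes on the way.

Things in the scene. Friction and masses are not known exactly. Their poses are not given: they have to be found in the camera images.
- sample_rack: blue open-grid rack, 46 x 132 x 48 mm (x, y, z at yaw 0), loose, standing on the bench in front of the robot (a similar rack at the back edge of the bench, beyond x = 0.8, is only scenery); origin at the centre of its underside, long side along its y axis. Five capped sample tubes stand in its holes, their axes about 30 mm or more apart, in any order.
- tube_green: sample tube with a green screw cap, 18 mm across, 78 mm tall, loose, upright in the blue rack about 6 mm above the bench, cap top about 84 mm above the bench; origin at the centre of its underside, z up along the tube (the sample to be logged)
- cap_green (a point): centre of the top face of the green cap (cap 18 mm across)
- tube_red: sample tube with a red screw cap, 18 mm across, 78 mm tall, loose, upright in the blue rack about 6 mm above the bench, cap top about 84 mm above the bench; origin at the centre of its underside, z up along the tube
- cap_red (a point): centre of the top face of the red cap (cap 18 mm across)
- tube_purple: sample tube with a purple screw cap, 18 mm across, 78 mm tall, loose, upright in the blue rack about 6 mm above the bench, cap top about 84 mm above the bench; origin at the centre of its underside, z up along the tube
- cap_purple (a point): centre of the top face of the purple cap (cap 18 mm across)
- tube_yellow: sample tube with a yellow screw cap, 18 mm across, 78 mm tall, loose, upright in the blue rack about 6 mm above the bench, cap top about 84 mm above the bench; origin at the centre of its underside, z up along the tube
- cap_yellow (a point): centre of the top face of the yellow cap (cap 18 mm across)
- tube_white: sample tube with a white screw cap, 18 mm across, 78 mm tall, loose, upright in the blue rack about 6 mm above the bench, cap top about 84 mm above the bench; origin at the centre of its underside, z up along the tube
- cap_white (a point): centre of the top face of the white cap (cap 18 mm across)
- dish: round petri dish with a beige filling, 62 mm across, 14 mm high, loose, flat on the bench; origin at the centre of its underside
- dish_top (a point): centre of the dish's top, 14 mm above the bench
- timer: countdown timer lying flat, off-white with a display, two grey keys and a small red key, 70 x 66 x 18 mm; a bystander; origin at the centre of its underside
- marker_b: black and white marker pen lying flat, 135 mm long, 17 mm across; a bystander; origin below its middle
- log_button_top (a point): centre of the top face of the round yellow push button (36 mm across), 22 mm above the bench when up; it stands 10 mm above its round grey housing (52 mm across, 12 mm high, fixed to the bench) and moves straight down when pressed; the point moves with it
- log_button (a joint): travel of the yellow button in m: 0 up, 0.006 fully down, sprung, fully down takes about 5 N; it counts as pressed beyond 0.0045

How it is judged:
By the outcome, as a careful person would: the job done as asked, in the order asked, and still so for the second after the job is handed in, with the robot touching nothing.
It also fails if it takes over 58 s, if anything falls off the work surface, if the arm or the gripper's body presses on something with over 40 N, if the wrist force passes 120 N, or if a joint passes its speed limit or range.

### The arm

A 6-joint arm with a two-finger parallel gripper is mounted at the origin on a cart in front of the work surface, level with it; the furniture and walls round the work are solid. World frame = base frame: x ahead of the robot, y to its left, z up, the work surface at z = 0. Lengths are in m, angles in degrees, forces in N, time in s.
With the tool pointing down it reaches from about 0.3 to 0.75 m from the base axis. Payload 8.5 kg.
Tool frame: the origin (TCP) lies between the finger pads, 19 mm behind the fingertips; this is the grasp point; z points along the fingers, y is the line along which they close (so a half turn about z gives the same grasp; the last joint's range is limited). The gripper opens to 85 mm and grips with 20 to 120 N. Pads are 22 mm wide; open, the fingers measure 114 mm over their backs; the gripper's body (76 mm by 85 mm) begins 54 mm behind the grasp point. The pads swing forward as they close: fully open they stand 13 mm farther back than shut.
Start: joints at [55.961, 21.807, 74.336, -0, 83.858, -12.336], TCP at [0.203, 0.511, 0.25] pointing down, gripper open.
Joint ranges: [-178.18, 178.18], [-50.72, 133.34], [12.68, 142.11], [-81.47, 261.47], [9.98, 163.14], [-165.26, 165.26]. Speed limits (degrees/s): [136.94, 136.94, 180, 180, 180, 180].

### API

Orientations are given as a 3x3 rotation matrix whose columns are the frame's x, y, z axes.
In Python, from rig import env gives the robot as it stands.
- The arm moves only by the tool arm_command, never from a script. Its argument "deltas" is a list of rows, each an object of numbers: "rx", "ry", "rz": the turn, a rotation vector about the tool's x, y, z in rad; "dx", "dy", "dz": the shift along the tool's x, y, z in m; "fingers": the finger opening in m, from 0 to 0.0854. In form: [{"rx": .., "ry": .., "rz": .., "dx": .., "dy": .., "dz": .., "fingers": ..}, ...]. A call has 1 to 12 rows; each row shifts and turns the commanded pose from where the row before left it, along the tool's axes as they then stand; what a row does not reach is not made up. A row lasts 1/10 s, in which the tool goes at most 50 mm and 8.59 degrees, less where a joint would pass 70% of its speed; a pose out of reach is approached as far as the arm can. A call is refused whole if a number of a shift passes 0.05 or a number of a turn 0.15, either way. A call with a gripper value outside its range is refused whole. The fingers move at their own pace and stop on an object; "squeeze" is the grip in N (left out, the last holds). Time passes only in rows, so rows that do not move let the fingers close. It gives the time, the measured TCP pose, the force, the opening and the grip force at its end, in the units of the state.
- env.observe(): the state, without advancing time (a new reading comes with each control period).
- env.get_image(name): name is "side" or "top"; returns a dict with "color" (480x640x3 uint8, blue, green, red), "camera_matrix" (3x3 intrinsics, pixels), "k1" (the pictures are not rectified: a ray, as slopes to the right and down, at radius r is drawn at 1 + k1 r^2 times it, then the intrinsics apply), "eye" and "orientation" of the camera in the world. Camera axes: x right, y up, looking along -z (the intrinsics and any distortion apply to the point x, -y, -z); pixel columns grow to the right and rows downward; lengths in m; the calibration is good to about 2 mm. A picture is of the moment at which its call begins. There is no depth.
- env.close_job(): hands the job in; it is judged then, once.
Trained networks look in a picture, given as the dict that the camera call returned (one of the last four; its "shot" number tells which), for a name from the list of things; names that differ only in an ending like _2 or _b are one class to them, and where a whole thing is asked for, a point or a joint stands for the part that bears it (a point fixed in the world has none). Each returns a list of dicts, best first, with "p" (0 to 1); they miss things now and then, are a little off and sometimes report something else, mostly with a low value. They report only what shows in the picture. A call takes as long as a camera call.
- env.look_for(query, picture): "box" ([left, top, right, bottom] in pixels, round what is visible of it).
- env.tip_of(query, picture): "location" ([column, row] in pixels: a listed point, or the origin of a listed thing).
The state is a dict: "time_s": time; "q": joint angles; "qvel": joint speeds; "joint_efforts": joint torques, N m; "position": TCP position; "tool_rot": TCP orientation; "ft_force": force on the tool from outside, world axes, zero at the start; "wrist_torque": the same for the moment, N m; "grip_width": finger opening in m; "gripper_force": force on a finger pad.
Only numpy, scipy, OpenCV 4.12 (cv2) and the standard library are available. Lean on these libraries where they do the work, as an engineer would, in place of code of your own. Each camera call takes 0.05 s, during which the arm holds its last target. There are 200 camera calls.

## Working session

There is one attempt and no reset: what is moved stays moved. The work goes in short steps, Python scripts to look and compute and a tool call to move; the robot and the scene stay as the last step left them, time stands still between calls to the robot, and variables do not carry over. Pictures are saved under pics/ and viewed, at most 10 in all, crops included, and the job is handed in when it is done.

Besides the shell and the picture viewer there is one more tool, called after "Emit:" by a JSON object that holds its "name" and its "arguments". arm_command: Moves the arm, as the interface text tells. Its arguments: {"type":"object","properties":{"deltas":{"type":"array"},"squeeze":{"type":"number"}},"required":["deltas"]}

```bash
mkdir -p pics
cat > h.py <<'E'
import numpy as np, cv2
from rig import env
def ray(p,uv):
    K=np.array(p["camera_matrix"]);d=(np.array(uv,float)-K[:2,2])/[K[0,0],K[1,1]]
    s=d.copy()
    for _ in range(30): s=d/(1+p["k1"]*(s@s))
    v=np.array(p["orientation"])@np.array([s[0],-s[1],-1]);return np.array(p["eye"]),v
def atz(p,uv,z):
    e,v=ray(p,uv);return e+v*(z-e[2])/v[2]
def tri(a,b):
    A=0;B=0
    for e,v in (a,b):
        v=v/np.linalg.norm(v);M=np.eye(3)-np.outer(v,v);A=A+M;B=B+M@e
    return np.linalg.solve(A,B)
E
cat > m.py <<'E'
from h import *
import sys
Z=dict(cap_green=.084,cap_red=.084,cap_purple=.084,cap_yellow=.084,cap_white=.084,dish_top=.014,log_button_top=.022,timer=0,marker_b=0,sample_rack=0)
for n in("top","side"):
    p=env.get_image(n);cv2.imwrite(f"pics/{n}_{sys.argv[1]}.png",p["color"])
    print(n,np.round(p["eye"],3))
    for q,z in Z.items():
        for r in env.tip_of(q,p)[:3]: print(q,round(r["p"],2),np.round(r["location"],1),np.round(atz(p,r["location"],z),4))
o=env.observe();print(o["time_s"],o["position"],np.round(o["tool_rot"],3).tolist(),o["grip_width"])
E
python3 m.py 0
```

```text
top [ 0.3   -0.064  1.253]
cap_green 0.52 [170.9 264.9] [0.4909 0.2743 0.084 ]
cap_red 0.48 [207.3 261.5] [0.4987 0.1878 0.084 ]
cap_purple 0.69 [211.3 266.9] [0.4858 0.1779 0.084 ]
cap_purple 0.61 [200.1 268.5] [0.4821 0.2043 0.084 ]
cap_purple 0.58 [356.4 221.6] [ 0.5931 -0.1651  0.084 ]
cap_yellow 0.74 [198.5 272.7] [0.4722 0.2077 0.084 ]
cap_yellow 0.45 [188.3 260.5] [0.5013 0.2332 0.084 ]
cap_white 0.61 [181.  273.5] [0.4704 0.2491 0.084 ]
dish_top 0.88 [302.7 280.2] [ 0.4626 -0.0352  0.014 ]
dish_top 0.73 [199.  270.6] [0.4878 0.2229 0.014 ]
log_button_top 0.49 [182.4 276.2] [0.4727 0.2619 0.022 ]
log_button_top 0.45 [358.6 220.2] [ 0.6122 -0.1761  0.022 ]
timer 0.94 [390.8 268.7] [ 0.4918 -0.2559  0.    ]
marker_b 0.84 [461.9 226.8] [ 0.5989 -0.4438  0.    ]
marker_b 0.74 [199.6 271.7] [0.4871 0.2245 0.    ]
marker_b 0.26 [304.3 282.1] [ 0.4597 -0.0388  0.    ]
sample_rack 0.94 [205.7 273.8] [0.4817 0.2088 0.    ]
side [0.485 1.084 0.623]
cap_green 0.58 [337.1 317.7] [0.4876 0.2768 0.084 ]
cap_green 0.19 [287.6 233.4] [ 0.5904 -0.0371  0.084 ]
cap_red 0.58 [329.9 291.5] [0.5    0.1958 0.084 ]
cap_purple 0.63 [346.8 297.2] [0.4711 0.2146 0.084 ]
cap_yellow 0.68 [285.4 234.3] [ 0.5947 -0.0329  0.084 ]
cap_yellow 0.55 [331.2 301.5] [0.4975 0.2281 0.084 ]
cap_white 0.55 [348.7 308.8] [0.4685 0.2507 0.084 ]
dish_top 0.63 [350.1 268.2] [ 0.4607 -0.0127  0.014 ]
log_button_top 0.7 [284.1 233.2] [ 0.6108 -0.1672  0.022 ]
timer 0.93 [337.6 225.4] [ 0.4864 -0.2552  0.    ]
marker_b 0.74 [295.9 194.7] [ 0.6019 -0.4599  0.    ]
sample_rack 0.67 [341.  337.3] [0.4813 0.2129 0.    ]
1.1 [0.20338809 0.51100888 0.25001606] [[-0.929, 0.37, 0.0], [0.37, 0.929, 0.0], [-0.0, 0.0, -1.0]] 0.0856164683880327
```

Run:
```python
import cv2
t=cv2.imread("pics/top_0.png");s=cv2.imread("pics/side_0.png")
cv2.imwrite("pics/a.png",cv2.resize(t[195:345,150:350],None,fx=4,fy=4,interpolation=cv2.INTER_CUBIC))
cv2.imwrite("pics/b.png",cv2.resize(s[200:350,240:440],None,fx=4,fy=4,interpolation=cv2.INTER_CUBIC))
```

```text
(no output)
```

View pics/a.png

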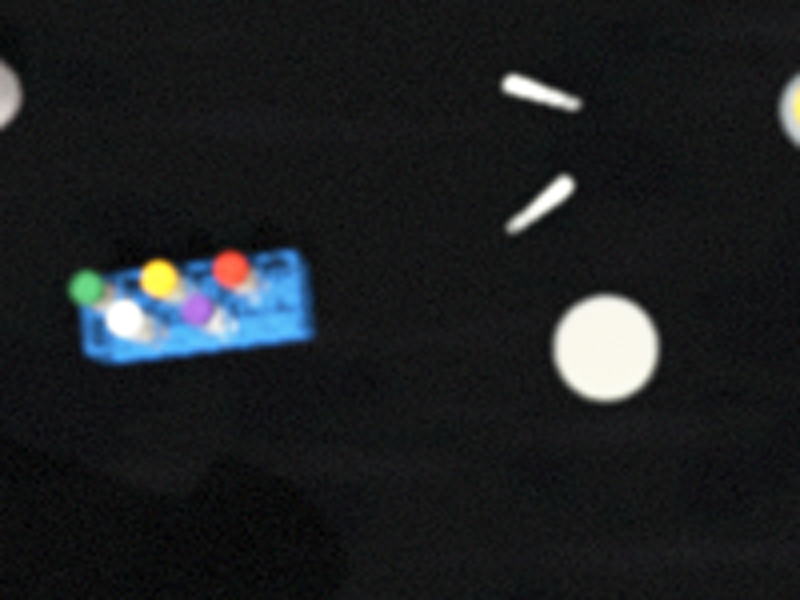

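View pics/b.png

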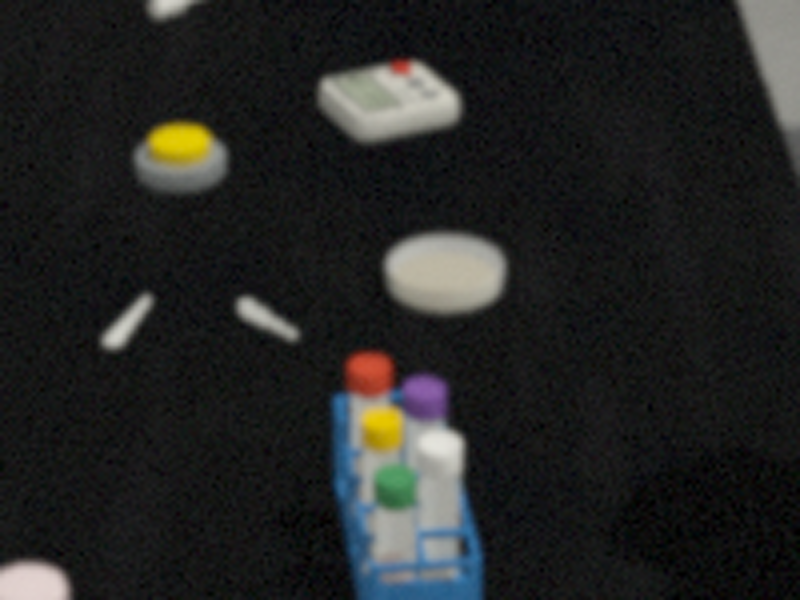

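View pics/top_0.png

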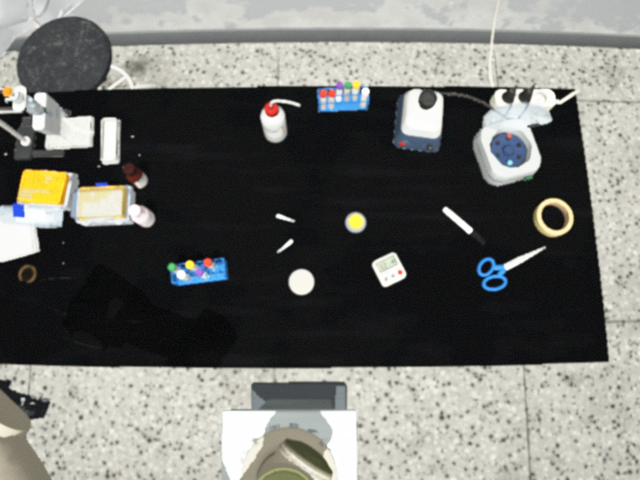

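The top view shows the near rack with green at (171.5, 266.5), yellow, red, white and purple beside it. The dish is at (301.5, 282) and the button at (355.5, 222). I'll refine these by colour blobs and check them against each other across the two cameras.

Run:
```python
from h import *
R={}
def blob(p,f,win):
    x0,y0,x1,y1=win;c=p["color"][y0:y1,x0:x1].astype(int);m=f(c[...,0],c[...,1],c[...,2]).astype(np.uint8)
    n,l,s,ce=cv2.connectedComponentsWithStats(m);k=1+np.argmax(s[1:,4]);b=s[k]
    return ce[k]+[x0,y0],b[:4]+[x0,y0,0,0]
F=dict(green=(lambda b,g,r:(g>r+25)&(g>b+10),(160,255,185,280),(325,310,350,335)),
 dish=(lambda b,g,r:(g>90),(280,260,325,305),(330,255,372,281)),
 button=(lambda b,g,r:(r>b+60)&(g>b+50),(340,205,372,240),(270,225,302,255)))
T={n:env.get_image(n) for n in("top","side")}
for k,(f,a,b) in F.items():
    t,tb=blob(T["top"],f,a);s,sb=blob(T["side"],f,b)
    print(k,t.round(1),tb,s.round(1),sb,tri(ray(T["top"],t),ray(T["side"],s)).round(4))
    for z in dict(green=(.084,.078),dish=(.014,.007),button=(.022,.017))[k]: print(z,atz(T["top"],t,z).round(4),atz(T["side"],s,z).round(4))
```

```text
green [171.  266.3] [167 262   9   9] [338.5 321. ] [333 316  11  11] [0.487  0.2759 0.0774]
0.084 [0.4876 0.2739 0.084 ] [0.4854 0.2862 0.084 ]
0.078 [0.4886 0.2757 0.078 ] [0.4854 0.2773 0.078 ]
dish [301.  281.6] [288 268  27  28] [350.9 267.6] [336 258  31  20] [ 0.4594 -0.0307  0.0056]
0.014 [ 0.4592 -0.031   0.014 ] [ 0.4589 -0.0152  0.014 ]
0.007 [ 0.4601 -0.0308  0.007 ] [ 0.4586 -0.0279  0.007 ]
button [355.6 221. ] [349 214  15  15] [284.5 235.4] [277 230  16  11] [ 0.6109 -0.169   0.0157]
0.022 [ 0.6101 -0.1685  0.022 ] [ 0.6089 -0.1557  0.022 ]
0.017 [ 0.6114 -0.1689  0.017 ] [ 0.6099 -0.166   0.017 ]
```

Emit:
{"name": "arm_command", "arguments": {"deltas": [{"rz": -0.126, "fingers": 0}, {"rz": -0.126, "fingers": 0}, {"rz": -0.127, "fingers": 0}, {"dx": -0.02, "dy": -0.015}, {"dx": -0.03, "dy": -0.025}, {"dx": -0.04, "dy": -0.035}, {"dx": -0.04, "dy": -0.03}, {"dx": -0.04, "dy": -0.035}, {"dx": -0.04, "dy": -0.035}, {"dx": -0.04, "dy": -0.035}, {"dx": -0.024, "dy": -0.02}, {"dx": -0.01, "dy": -0.006}], "squeeze": 20}}

```text
invalid input
```

Run:
```python
from h import *
o=env.observe();print(o["time_s"],o["position"],np.round(o["tool_rot"],3).tolist(),o["grip_width"])
```

```text
1.2 [0.20338813 0.51098557 0.25000537] [[-0.929, 0.37, -0.0], [0.37, 0.929, -0.0], [0.0, -0.0, -1.0]] 0.0855886234860244
```

Emit:
{"name": "arm_command", "arguments": {"deltas": [{"rx": 0, "ry": 0, "rz": -0.126, "dx": 0, "dy": 0, "dz": 0, "fingers": 0}, {"rx": 0, "ry": 0, "rz": -0.126, "dx": 0, "dy": 0, "dz": 0, "fingers": 0}, {"rx": 0, "ry": 0, "rz": -0.127, "dx": 0, "dy": 0, "dz": 0, "fingers": 0}, {"rx": 0, "ry": 0, "rz": 0, "dx": -0.02, "dy": -0.015, "dz": 0, "fingers": 0}, {"rx": 0, "ry": 0, "rz": 0, "dx": -0.03, "dy": -0.025, "dz": 0, "fingers": 0}, {"rx": 0, "ry": 0, "rz": 0, "dx": -0.04, "dy": -0.035, "dz": 0, "fingers": 0}, {"rx": 0, "ry": 0, "rz": 0, "dx": -0.04, "dy": -0.03, "dz": 0, "fingers": 0}, {"rx": 0, "ry": 0, "rz": 0, "dx": -0.04, "dy": -0.035, "dz": 0, "fingers": 0}, {"rx": 0, "ry": 0, "rz": 0, "dx": -0.04, "dy": -0.035, "dz": 0, "fingers": 0}, {"rx": 0, "ry": 0, "rz": 0, "dx": -0.04, "dy": -0.035, "dz": 0, "fingers": 0}, {"rx": 0, "ry": 0, "rz": 0, "dx": -0.024, "dy": -0.02, "dz": 0, "fingers": 0}, {"rx": 0, "ry": 0, "rz": 0, "dx": -0.01, "dy": -0.006, "dz": 0, "fingers": 0}], "squeeze": 20}}

```text
time_s: 2.4
position: [0.48, 0.2812, 0.2498]
tool_rot: [[-1.0, 0.003, 0.0], [0.003, 1.0, -0.0], [-0.0, -0.0, -1.0]]
ft_force: [-0.9, 1.5, 0.4]
grip_width: 0.0001
gripper_force: 0.0
```

Emit:
{"name": "arm_command", "arguments": {"deltas": [{"rx": 0, "ry": 0, "rz": 0, "dx": 0, "dy": 0, "dz": 0, "fingers": 0}, {"rx": 0, "ry": 0, "rz": 0, "dx": 0, "dy": 0, "dz": 0.02, "fingers": 0}, {"rx": 0, "ry": 0, "rz": 0, "dx": 0, "dy": 0, "dz": 0.03, "fingers": 0}, {"rx": 0, "ry": 0, "rz": 0, "dx": 0, "dy": 0, "dz": 0.03, "fingers": 0}, {"rx": 0, "ry": 0, "rz": 0, "dx": 0, "dy": 0, "dz": 0.02, "fingers": 0}, {"rx": 0, "ry": 0, "rz": 0, "dx": 0, "dy": 0, "dz": 0.01, "fingers": 0}, {"rx": 0, "ry": 0, "rz": 0, "dx": 0, "dy": 0, "dz": 0, "fingers": 0}, {"rx": 0, "ry": 0, "rz": 0, "dx": 0, "dy": 0, "dz": 0, "fingers": 0}]}}

```text
time_s: 3.2
position: [0.4779, 0.2841, 0.1411]
tool_rot: [[-1.0, -0.001, 0.001], [-0.001, 1.0, 0.001], [-0.001, 0.001, -1.0]]
ft_force: [0.9, 0.1, 0.0]
grip_width: 0.0003
gripper_force: 0.0
```

Run:
```python
from h import *
p=env.get_image("side");cv2.imwrite("pics/c.png",cv2.resize(p["color"][200:350,240:440],None,fx=4,fy=4,interpolation=cv2.INTER_CUBIC))
o=env.observe();print(o["time_s"],o["position"])
K=np.array(p["camera_matrix"]);R=np.array(p["orientation"])
def proj(X):
    c=R.T@(np.array(X)-p["eye"]);s=np.array([c[0],-c[1]])/-c[2];return K[:2,:2]@(s*(1+p["k1"]*s@s))+K[:2,2]
P=o["position"]
for d in(0,.019):
    print(d,((proj([P[0],P[1],P[2]-d])-[240,200])*4).round(1))
print("cap",((proj([.487,.275,.084])-[240,200])*4).round(1))
```

```text
3.25 [0.47814325 0.2839644  0.14125414]
0 [411.8 357.5]
0.019 [412.  399.2]
cap [389.9 468.3]
```

View pics/c.png

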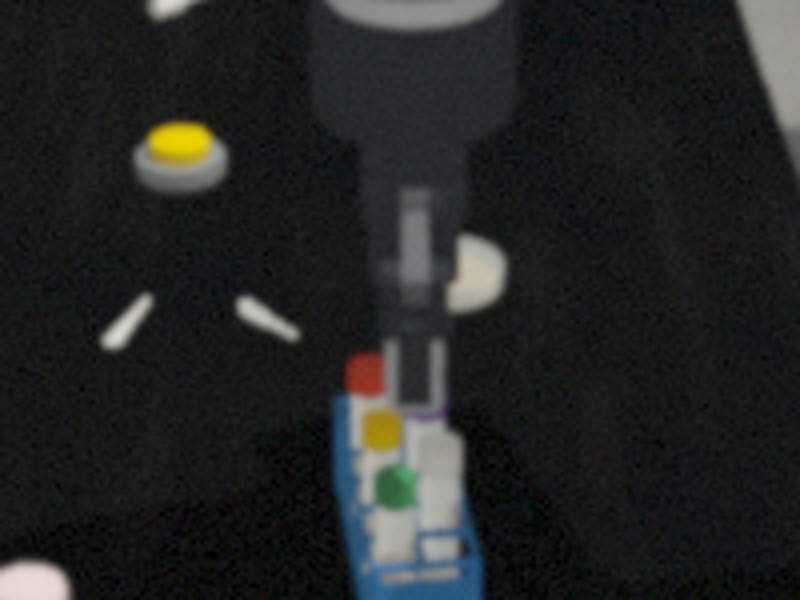

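The tip sits where I predicted it (TCP + 19 mm), about 9 mm short of the green cap centre in both x and y. I'll correct that and then lower.

Emit:
{"name": "arm_command", "arguments": {"deltas": [{"rx": 0, "ry": 0, "rz": 0, "dx": -0.008, "dy": -0.008, "dz": 0, "fingers": 0}, {"rx": 0, "ry": 0, "rz": 0, "dx": 0, "dy": 0, "dz": 0, "fingers": 0}, {"rx": 0, "ry": 0, "rz": 0, "dx": 0, "dy": 0, "dz": 0.01, "fingers": 0}, {"rx": 0, "ry": 0, "rz": 0, "dx": 0, "dy": 0, "dz": 0.01, "fingers": 0}, {"rx": 0, "ry": 0, "rz": 0, "dx": 0, "dy": 0, "dz": 0, "fingers": 0}, {"rx": 0, "ry": 0, "rz": 0, "dx": 0, "dy": 0, "dz": 0, "fingers": 0}]}}

```text
time_s: 3.85
position: [0.4857, 0.2754, 0.1195]
tool_rot: [[-1.0, -0.0, -0.001], [-0.0, 1.0, -0.0], [0.001, -0.0, -1.0]]
ft_force: [-0.2, -0.4, 0.5]
grip_width: 0.0002
gripper_force: 0.0
```

Run:
```python
from h import *
p=env.get_image("side");cv2.imwrite("pics/d.png",cv2.resize(p["color"][260:350,280:400],None,fx=6,fy=6,interpolation=cv2.INTER_CUBIC))
o=env.observe();print(o["time_s"],o["position"])
```

```text
3.9 [0.48592439 0.27544659 0.11992572]
```

View pics/d.png

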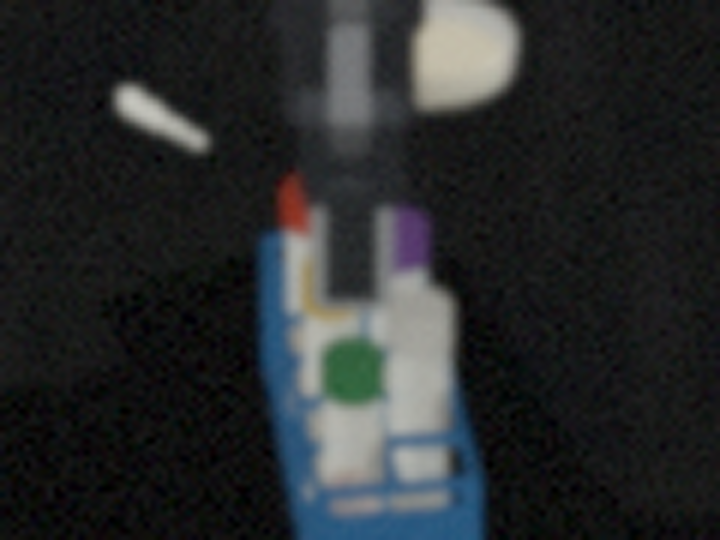

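Fingertip centred over the green cap (column 352 vs 353), about 17 mm above it. I'll hold here.

Emit:
{"name": "arm_command", "arguments": {"deltas": [{"rx": 0, "ry": 0, "rz": 0, "dx": 0, "dy": 0, "dz": 0, "fingers": 0}, {"rx": 0, "ry": 0, "rz": 0, "dx": 0, "dy": 0, "dz": 0, "fingers": 0}, {"rx": 0, "ry": 0, "rz": 0, "dx": 0, "dy": 0, "dz": 0, "fingers": 0}, {"rx": 0, "ry": 0, "rz": 0, "dx": 0, "dy": 0, "dz": 0, "fingers": 0}, {"rx": 0, "ry": 0, "rz": 0, "dx": 0, "dy": 0, "dz": 0, "fingers": 0}, {"rx": 0, "ry": 0, "rz": 0, "dx": 0, "dy": 0, "dz": 0, "fingers": 0}, {"rx": 0, "ry": 0, "rz": 0, "dx": 0, "dy": 0, "dz": 0, "fingers": 0}, {"rx": 0, "ry": 0, "rz": 0, "dx": 0, "dy": 0, "dz": 0, "fingers": 0}, {"rx": 0, "ry": 0, "rz": 0, "dx": 0, "dy": 0, "dz": 0, "fingers": 0}, {"rx": 0, "ry": 0, "rz": 0, "dx": 0, "dy": 0, "dz": 0, "fingers": 0}, {"rx": 0, "ry": 0, "rz": 0, "dx": 0, "dy": 0, "dz": 0, "fingers": 0}, {"rx": 0, "ry": 0, "rz": 0, "dx": 0, "dy": 0, "dz": 0, "fingers": 0}]}}

```text
time_s: 5.1
position: [0.486, 0.2754, 0.12]
tool_rot: [[-1.0, -0.0, -0.0], [-0.0, 1.0, -0.0], [0.0, -0.0, -1.0]]
ft_force: [-0.5, 0.6, -0.2]
grip_width: 0.0002
gripper_force: 0.0
```

Emit:
{"name": "arm_command", "arguments": {"deltas": [{"rx": 0, "ry": 0, "rz": 0, "dx": 0, "dy": 0, "dz": 0, "fingers": 0}, {"rx": 0, "ry": 0, "rz": 0, "dx": 0, "dy": 0, "dz": 0, "fingers": 0}, {"rx": 0, "ry": 0, "rz": 0, "dx": 0, "dy": 0, "dz": 0, "fingers": 0}, {"rx": 0, "ry": 0, "rz": 0, "dx": 0, "dy": 0, "dz": 0, "fingers": 0}, {"rx": 0, "ry": 0, "rz": 0, "dx": 0, "dy": 0, "dz": 0, "fingers": 0}, {"rx": 0, "ry": 0, "rz": 0, "dx": 0, "dy": 0, "dz": 0, "fingers": 0}, {"rx": 0, "ry": 0, "rz": 0, "dx": 0, "dy": 0, "dz": 0, "fingers": 0}, {"rx": 0, "ry": 0, "rz": 0, "dx": 0, "dy": 0, "dz": 0, "fingers": 0}, {"rx": 0, "ry": 0, "rz": 0, "dx": 0, "dy": 0, "dz": 0, "fingers": 0}, {"rx": 0, "ry": 0, "rz": 0, "dx": 0, "dy": 0, "dz": 0, "fingers": 0}, {"rx": 0, "ry": 0, "rz": 0, "dx": 0, "dy": 0, "dz": 0, "fingers": 0}, {"rx": 0, "ry": 0, "rz": 0, "dx": 0, "dy": 0, "dz": 0, "fingers": 0}]}}

```text
time_s: 6.3
position: [0.486, 0.2754, 0.12]
tool_rot: [[-1.0, -0.0, 0.0], [-0.0, 1.0, -0.0], [-0.0, -0.0, -1.0]]
ft_force: [-0.6, -0.9, 0.6]
grip_width: 0.0001
gripper_force: 0.0
```

Emit:
{"name": "arm_command", "arguments": {"deltas": [{"rx": 0, "ry": 0, "rz": 0, "dx": 0, "dy": 0, "dz": 0, "fingers": 0}, {"rx": 0, "ry": 0, "rz": 0, "dx": 0, "dy": 0, "dz": 0, "fingers": 0}, {"rx": 0, "ry": 0, "rz": 0, "dx": 0, "dy": 0, "dz": 0, "fingers": 0}, {"rx": 0, "ry": 0, "rz": 0, "dx": 0, "dy": 0, "dz": 0, "fingers": 0}, {"rx": 0, "ry": 0, "rz": 0, "dx": 0, "dy": 0, "dz": -0.02, "fingers": 0}, {"rx": 0, "ry": 0, "rz": 0, "dx": 0, "dy": 0, "dz": -0.03, "fingers": 0}, {"rx": 0, "ry": 0, "rz": 0, "dx": 0, "dy": 0, "dz": -0.03, "fingers": 0}, {"rx": 0, "ry": 0, "rz": 0, "dx": 0, "dy": 0, "dz": -0.03, "fingers": 0}, {"rx": 0, "ry": 0, "rz": 0, "dx": 0, "dy": 0, "dz": -0.02, "fingers": 0}, {"rx": 0, "ry": 0, "rz": 0, "dx": 0.02, "dy": 0.01, "dz": 0, "fingers": 0}, {"rx": 0, "ry": 0, "rz": 0, "dx": 0.03, "dy": 0.015, "dz": 0, "fingers": 0}, {"rx": 0, "ry": 0, "rz": 0, "dx": 0.03, "dy": 0.01, "dz": 0, "fingers": 0}]}}

```text
time_s: 7.5
position: [0.405, 0.3107, 0.2499]
tool_rot: [[-1.0, 0.0, -0.0], [0.0, 1.0, 0.0], [0.0, 0.0, -1.0]]
ft_force: [-0.7, -0.8, 1.1]
grip_width: -0.0
gripper_force: 0.0
```

Emit:
{"name": "arm_command", "arguments": {"deltas": [{"rx": 0, "ry": 0, "rz": 0, "dx": 0.02, "dy": -0.02, "dz": 0, "fingers": 0}, {"rx": 0, "ry": 0, "rz": 0, "dx": 0, "dy": -0.03, "dz": 0, "fingers": 0}, {"rx": 0, "ry": 0, "rz": 0, "dx": 0, "dy": -0.04, "dz": 0, "fingers": 0}, {"rx": 0, "ry": 0, "rz": 0, "dx": 0, "dy": -0.04, "dz": 0, "fingers": 0}, {"rx": 0, "ry": 0, "rz": 0, "dx": 0, "dy": -0.04, "dz": 0, "fingers": 0}, {"rx": 0, "ry": 0, "rz": 0, "dx": 0, "dy": -0.04, "dz": 0, "fingers": 0}, {"rx": 0, "ry": 0, "rz": 0, "dx": 0, "dy": -0.04, "dz": 0, "fingers": 0}, {"rx": 0, "ry": 0, "rz": 0, "dx": -0.01, "dy": -0.04, "dz": 0, "fingers": 0}, {"rx": 0, "ry": 0, "rz": 0, "dx": -0.03, "dy": -0.03, "dz": 0, "fingers": 0}, {"rx": 0, "ry": 0, "rz": 0, "dx": -0.03, "dy": -0.02, "dz": 0, "fingers": 0}, {"rx": 0, "ry": 0, "rz": 0, "dx": 0, "dy": 0, "dz": 0, "fingers": 0}, {"rx": 0, "ry": 0, "rz": 0, "dx": 0, "dy": 0, "dz": 0, "fingers": 0}]}}

```text
time_s: 8.7
position: [0.4559, -0.0298, 0.2496]
tool_rot: [[-1.0, 0.001, -0.001], [0.001, 1.0, 0.0], [0.001, 0.0, -1.0]]
ft_force: [0.1, 0.2, -0.5]
grip_width: -0.0001
gripper_force: 0.0
```

Emit:
{"name": "arm_command", "arguments": {"deltas": [{"rx": 0, "ry": 0, "rz": 0, "dx": -0.003, "dy": -0.001, "dz": 0.02, "fingers": 0}, {"rx": 0, "ry": 0, "rz": 0, "dx": 0, "dy": 0, "dz": 0.03, "fingers": 0}, {"rx": 0, "ry": 0, "rz": 0, "dx": 0, "dy": 0, "dz": 0.03, "fingers": 0}, {"rx": 0, "ry": 0, "rz": 0, "dx": 0, "dy": 0, "dz": 0.03, "fingers": 0}, {"rx": 0, "ry": 0, "rz": 0, "dx": 0, "dy": 0, "dz": 0.03, "fingers": 0}, {"rx": 0, "ry": 0, "rz": 0, "dx": 0, "dy": 0, "dz": 0.03, "fingers": 0}, {"rx": 0, "ry": 0, "rz": 0, "dx": 0, "dy": 0, "dz": 0.02, "fingers": 0}, {"rx": 0, "ry": 0, "rz": 0, "dx": 0, "dy": 0, "dz": 0.01, "fingers": 0}, {"rx": 0, "ry": 0, "rz": 0, "dx": 0, "dy": 0, "dz": 0, "fingers": 0}, {"rx": 0, "ry": 0, "rz": 0, "dx": 0, "dy": 0, "dz": 0, "fingers": 0}]}}

```text
time_s: 9.7
position: [0.4592, -0.0304, 0.0509]
tool_rot: [[-1.0, -0.001, 0.001], [-0.001, 1.0, -0.0], [-0.001, -0.0, -1.0]]
ft_force: [-0.3, -0.8, 0.3]
grip_width: -0.0001
gripper_force: 0.0
```

Run:
```python
from h import *
p=env.get_image("side");cv2.imwrite("pics/e.png",cv2.resize(p["color"][215:305,280:400],None,fx=6,fy=6,interpolation=cv2.INTER_CUBIC))
o=env.observe();print(o["time_s"],o["position"])
```

```text
9.75 [ 0.45938617 -0.03056782  0.05107509]
```

View pics/e.png

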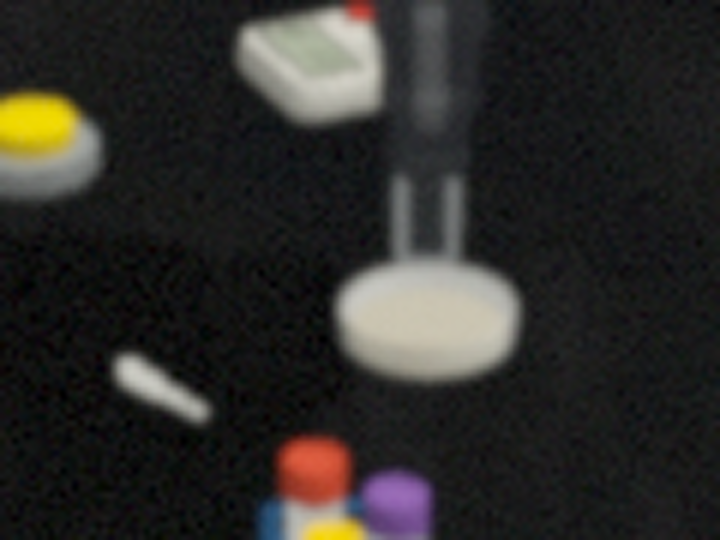

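Fingertips at column 430 over the dish (centre 428), about 17 mm above it. Holding.

Emit:
{"name": "arm_command", "arguments": {"deltas": [{"rx": 0, "ry": 0, "rz": 0, "dx": 0, "dy": 0, "dz": 0, "fingers": 0}, {"rx": 0, "ry": 0, "rz": 0, "dx": 0, "dy": 0, "dz": 0, "fingers": 0}, {"rx": 0, "ry": 0, "rz": 0, "dx": 0, "dy": 0, "dz": 0, "fingers": 0}, {"rx": 0, "ry": 0, "rz": 0, "dx": 0, "dy": 0, "dz": 0, "fingers": 0}, {"rx": 0, "ry": 0, "rz": 0, "dx": 0, "dy": 0, "dz": 0, "fingers": 0}, {"rx": 0, "ry": 0, "rz": 0, "dx": 0, "dy": 0, "dz": 0, "fingers": 0}, {"rx": 0, "ry": 0, "rz": 0, "dx": 0, "dy": 0, "dz": 0, "fingers": 0}, {"rx": 0, "ry": 0, "rz": 0, "dx": 0, "dy": 0, "dz": 0, "fingers": 0}, {"rx": 0, "ry": 0, "rz": 0, "dx": 0, "dy": 0, "dz": 0, "fingers": 0}, {"rx": 0, "ry": 0, "rz": 0, "dx": 0, "dy": 0, "dz": 0, "fingers": 0}, {"rx": 0, "ry": 0, "rz": 0, "dx": 0, "dy": 0, "dz": 0, "fingers": 0}, {"rx": 0, "ry": 0, "rz": 0, "dx": 0, "dy": 0, "dz": 0, "fingers": 0}]}}

```text
time_s: 10.95
position: [0.459, -0.0307, 0.05]
tool_rot: [[-1.0, -0.0, -0.0], [-0.0, 1.0, -0.0], [0.0, -0.0, -1.0]]
ft_force: [0.3, 0.8, -0.5]
grip_width: -0.0002
gripper_force: 0.0
```

Emit:
{"name": "arm_command", "arguments": {"deltas": [{"rx": 0, "ry": 0, "rz": 0, "dx": 0, "dy": 0, "dz": 0, "fingers": 0}, {"rx": 0, "ry": 0, "rz": 0, "dx": 0, "dy": 0, "dz": 0, "fingers": 0}, {"rx": 0, "ry": 0, "rz": 0, "dx": 0, "dy": 0, "dz": 0, "fingers": 0}, {"rx": 0, "ry": 0, "rz": 0, "dx": 0, "dy": 0, "dz": 0, "fingers": 0}, {"rx": 0, "ry": 0, "rz": 0, "dx": 0, "dy": 0, "dz": 0, "fingers": 0}, {"rx": 0, "ry": 0, "rz": 0, "dx": 0, "dy": 0, "dz": 0, "fingers": 0}, {"rx": 0, "ry": 0, "rz": 0, "dx": 0, "dy": 0, "dz": 0, "fingers": 0}, {"rx": 0, "ry": 0, "rz": 0, "dx": 0, "dy": 0, "dz": 0, "fingers": 0}, {"rx": 0, "ry": 0, "rz": 0, "dx": 0, "dy": 0, "dz": 0, "fingers": 0}, {"rx": 0, "ry": 0, "rz": 0, "dx": 0, "dy": 0, "dz": 0, "fingers": 0}, {"rx": 0, "ry": 0, "rz": 0, "dx": 0, "dy": 0, "dz": 0, "fingers": 0}, {"rx": 0, "ry": 0, "rz": 0, "dx": 0, "dy": 0, "dz": 0, "fingers": 0}]}}

```text
time_s: 12.15
position: [0.459, -0.0306, 0.05]
tool_rot: [[-1.0, -0.0, -0.0], [-0.0, 1.0, 0.0], [0.0, 0.0, -1.0]]
ft_force: [0.7, 0.6, 0.2]
grip_width: -0.0001
gripper_force: 0.0
```

Emit:
{"name": "arm_command", "arguments": {"deltas": [{"rx": 0, "ry": 0, "rz": 0, "dx": 0, "dy": 0, "dz": 0, "fingers": 0}, {"rx": 0, "ry": 0, "rz": 0, "dx": 0, "dy": 0, "dz": 0, "fingers": 0}, {"rx": 0, "ry": 0, "rz": 0, "dx": 0, "dy": 0, "dz": 0, "fingers": 0}, {"rx": 0, "ry": 0, "rz": 0, "dx": 0, "dy": 0, "dz": 0, "fingers": 0}, {"rx": 0, "ry": 0, "rz": 0, "dx": 0, "dy": 0, "dz": -0.02, "fingers": 0}, {"rx": 0, "ry": 0, "rz": 0, "dx": 0, "dy": 0, "dz": -0.04, "fingers": 0}, {"rx": 0, "ry": 0, "rz": 0, "dx": -0.02, "dy": -0.02, "dz": -0.04, "fingers": 0}, {"rx": 0, "ry": 0, "rz": 0, "dx": -0.03, "dy": -0.03, "dz": 0, "fingers": 0}, {"rx": 0, "ry": 0, "rz": 0, "dx": -0.03, "dy": -0.03, "dz": 0, "fingers": 0}, {"rx": 0, "ry": 0, "rz": 0, "dx": -0.04, "dy": -0.03, "dz": 0, "fingers": 0}, {"rx": 0, "ry": 0, "rz": 0, "dx": -0.03, "dy": -0.028, "dz": 0, "fingers": 0}, {"rx": 0, "ry": 0, "rz": 0, "dx": 0, "dy": 0, "dz": 0, "fingers": 0}]}}

```text
time_s: 13.35
position: [0.6113, -0.172, 0.1489]
tool_rot: [[-1.0, 0.002, 0.001], [0.002, 1.0, -0.001], [-0.001, -0.001, -1.0]]
ft_force: [-0.7, 0.4, 0.7]
grip_width: 0.0001
gripper_force: 0.0
```

Emit:
{"name": "arm_command", "arguments": {"deltas": [{"rx": 0, "ry": 0, "rz": 0, "dx": 0, "dy": 0, "dz": 0, "fingers": 0}, {"rx": 0, "ry": 0, "rz": 0, "dx": 0, "dy": 0, "dz": 0.02, "fingers": 0}, {"rx": 0, "ry": 0, "rz": 0, "dx": 0, "dy": 0, "dz": 0.03, "fingers": 0}, {"rx": 0, "ry": 0, "rz": 0, "dx": 0, "dy": 0, "dz": 0.03, "fingers": 0}, {"rx": 0, "ry": 0, "rz": 0, "dx": 0, "dy": 0, "dz": 0.015, "fingers": 0}, {"rx": 0, "ry": 0, "rz": 0, "dx": 0, "dy": 0, "dz": 0, "fingers": 0}, {"rx": 0, "ry": 0, "rz": 0, "dx": 0, "dy": 0, "dz": 0, "fingers": 0}]}}

```text
time_s: 14.05
position: [0.6089, -0.1681, 0.056]
tool_rot: [[-1.0, -0.001, 0.0], [-0.001, 1.0, -0.0], [-0.0, -0.0, -1.0]]
ft_force: [0.8, -0.7, 0.5]
grip_width: 0.0001
gripper_force: 0.0
```

Run:
```python
from h import *
p=env.get_image("side");cv2.imwrite("pics/f.png",cv2.resize(p["color"][180:270,230:350],None,fx=6,fy=6,interpolation=cv2.INTER_CUBIC))
o=env.observe();print(o["time_s"],o["position"])
```

```text
14.1 [ 0.60927779 -0.16834231  0.05643188]
```

View pics/f.png

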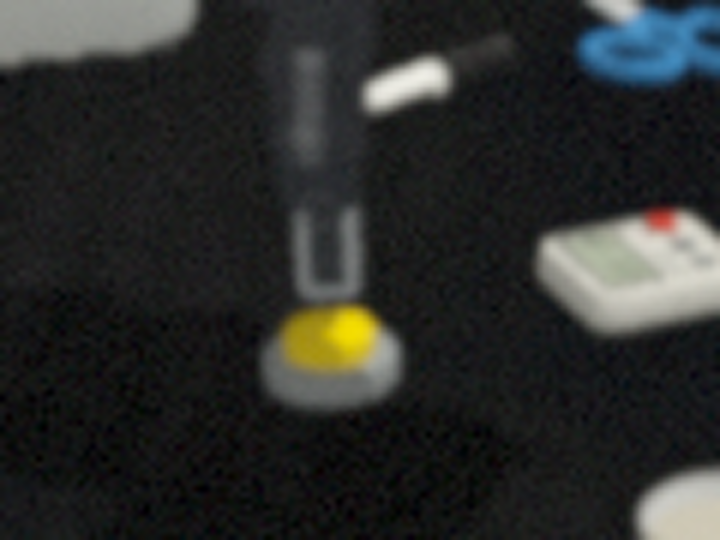

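Tool centred above the button (column 327 vs 330). I'll press gently and watch the force.

Emit:
{"name": "arm_command", "arguments": {"deltas": [{"rx": 0, "ry": 0, "rz": 0, "dx": 0, "dy": 0, "dz": 0.007, "fingers": 0}, {"rx": 0, "ry": 0, "rz": 0, "dx": 0, "dy": 0, "dz": 0.005, "fingers": 0}, {"rx": 0, "ry": 0, "rz": 0, "dx": 0, "dy": 0, "dz": 0.003, "fingers": 0}, {"rx": 0, "ry": 0, "rz": 0, "dx": 0, "dy": 0, "dz": 0.002, "fingers": 0}, {"rx": 0, "ry": 0, "rz": 0, "dx": 0, "dy": 0, "dz": 0, "fingers": 0}, {"rx": 0, "ry": 0, "rz": 0, "dx": 0, "dy": 0, "dz": 0, "fingers": 0}]}}

```text
time_s: 14.7
position: [0.6089, -0.1685, 0.0382]
tool_rot: [[-1.0, -0.0, -0.0], [-0.0, 1.0, 0.0], [0.0, 0.0, -1.0]]
ft_force: [-2.2, 1.1, 2.9]
grip_width: 0.0003
gripper_force: 1.4
```

Emit:
{"name": "arm_command", "arguments": {"deltas": [{"rx": 0, "ry": 0, "rz": 0, "dx": 0, "dy": 0, "dz": 0.002, "fingers": 0}, {"rx": 0, "ry": 0, "rz": 0, "dx": 0, "dy": 0, "dz": 0.001, "fingers": 0}, {"rx": 0, "ry": 0, "rz": 0, "dx": 0, "dy": 0, "dz": 0, "fingers": 0}, {"rx": 0, "ry": 0, "rz": 0, "dx": 0, "dy": 0, "dz": 0, "fingers": 0}]}}

```text
time_s: 15.1
position: [0.6091, -0.1686, 0.0352]
tool_rot: [[-1.0, -0.0, 0.0], [-0.0, 1.0, -0.0], [-0.0, -0.0, -1.0]]
ft_force: [-1.8, 1.7, 4.4]
grip_width: 0.0001
gripper_force: 2.3
```

Emit:
{"name": "arm_command", "arguments": {"deltas": [{"rx": 0, "ry": 0, "rz": 0, "dx": 0, "dy": 0, "dz": 0.0006, "fingers": 0}, {"rx": 0, "ry": 0, "rz": 0, "dx": 0, "dy": 0, "dz": 0, "fingers": 0}, {"rx": 0, "ry": 0, "rz": 0, "dx": 0, "dy": 0, "dz": 0, "fingers": 0}]}}

```text
time_s: 15.4
position: [0.609, -0.1686, 0.0348]
tool_rot: [[-1.0, -0.0, 0.0], [-0.0, 1.0, -0.0], [-0.0, -0.0, -1.0]]
ft_force: [-2.7, 1.2, 7.0]
grip_width: -0.0002
gripper_force: 3.3
```

Emit:
{"name": "arm_command", "arguments": {"deltas": [{"rx": 0, "ry": 0, "rz": 0, "dx": 0, "dy": 0, "dz": -0.01, "fingers": 0}, {"rx": 0, "ry": 0, "rz": 0, "dx": 0, "dy": 0, "dz": -0.02, "fingers": 0}, {"rx": 0, "ry": 0, "rz": 0, "dx": 0, "dy": 0, "dz": -0.04, "fingers": 0}, {"rx": 0, "ry": 0, "rz": 0, "dx": 0, "dy": 0, "dz": -0.04, "fingers": 0}, {"rx": 0, "ry": 0, "rz": 0, "dx": 0, "dy": 0, "dz": -0.02, "fingers": 0}, {"rx": 0, "ry": 0, "rz": 0, "dx": 0, "dy": 0, "dz": 0, "fingers": 0}, {"rx": 0, "ry": 0, "rz": 0, "dx": 0, "dy": 0, "dz": 0, "fingers": 0}, {"rx": 0, "ry": 0, "rz": 0, "dx": 0, "dy": 0, "dz": 0, "fingers": 0}]}}

```text
time_s: 16.2
position: [0.6085, -0.1684, 0.1629]
tool_rot: [[-1.0, -0.0, -0.002], [-0.0, 1.0, 0.001], [0.002, 0.001, -1.0]]
ft_force: [0.1, 0.8, -0.3]
grip_width: 0.0
gripper_force: 0.0
```

Run:
```python
from h import *
p=env.get_image("side");cv2.imwrite("pics/g.png",p["color"])
```

```text
(no output)
```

View pics/g.png

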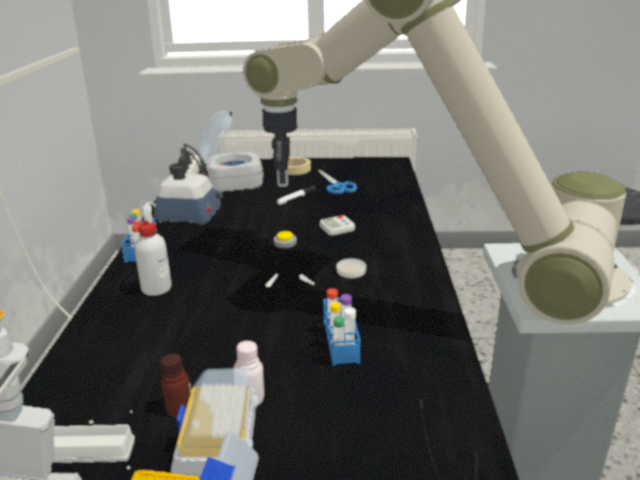

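The picture shows the button back up at (285, 238) and the rack, dish, timer and pen where they were. The tool is clear above everything.

```bash
python3 -c "
from rig import env
print(env.close_job())"
```

```text
the job is handed in; nothing more can be done
None
```

The job is handed in: I pointed at the green cap, then the dish, for over two seconds each from about 17 mm above, then pressed the yellow button fully down and let it come back up, touching nothing else, in about 16 s.

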